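Stand the taller mill in the caddy's empty well

ROBOT

A 6-joint arm with a two-finger parallel gripper is mounted at the origin on the work surface. World frame = base frame: x ahead of the robot, y to its left, z up, the work surface at z = 0. Lengths are in m, angles in rad, forces in N, time in s.
With the tool pointing down it reaches from about 0.35 to 0.95 m from the base axis. Payload 17.4 kg.
Tool frame: the origin (TCP) lies midway between the tips of the shut fingers; the grasp point (between the pads) lies 19 mm behind it; z points along the fingers, y is the line along which they close (so a half turn about z gives the same grasp; the last joint's range is limited). The gripper opens to 93 mm and grips with 3 to 60 N. Pads are 15 mm wide; open, the fingers measure 128 mm over their backs; the gripper's body (75 mm by 188 mm) begins 65 mm behind the grasp point.
Start: joints at [-1.252, 0.116, 1.442, -0, 1.584, -0.038], TCP at [0.236, -0.632, 0.219] pointing down, gripper open.
Joint ranges: [-2.83, 2.83], [-0.83, 2.19], [0.07, 2.5], [-1.14, 4.28], [0.01, 3], [-2.97, 2.97]. Speed limits (rad/s): [1.89, 1.89, 2.22, 3.14, 3.14, 3.14].

INTERFACE

Orientations are given as a 3x3 rotation matrix whose columns are the frame's x, y, z axes.
In Python, from workcell import env gives the robot as it stands.
- The arm moves only by the tool carry_out, never from a script. Its argument "plan" is a list that holds one entry, the list of rows, each a list of 7 numbers: the turn, a rotation vector about the tool's x, y, z in degrees, then the shift along the tool's x, y, z in mm, then the closure, from -1 (fully open) to 1 (shut). A call has 1 to 5 rows; each row is the pose to reach, as a shift and turn from the pose commanded when the call began, along the tool's axes at that moment; what a row does not reach only later rows make up. A row lasts 1/10 s, in which the tool goes at most 50 mm and 8.59 degrees, less where a joint would pass 70% of its speed; a pose out of reach is approached as far as the arm can. A call with a gripper value outside its range is refused whole. The fingers move at their own pace and stop on an object; "grip_force" is the grip in N (left out, the last holds). Time passes only in rows, so rows that repeat a pose let the fingers close. It gives the time, the measured TCP pose, the force, the opening and the grip force at its end, in the units of the state.
- env.state(): the state, without advancing time (a new reading comes with each control period).
- env.read_camera(name): name is "side" or "top"; returns (picture, depth): 384x512x3 uint8, red, green, blue; 384x512 float32, m along the optical axis (not along the pixel's ray), 0 where there is no reading.
- env.camera_info(name): a dict with "fov_y" (degrees; the focal length in pixels is half the picture's height over the tangent of half this angle, whatever the lens; pixels are square), "cx", "cy" (the principal point, pixels), "k1" (the pictures are not rectified: a ray, as slopes to the right and down, at radius r is drawn at 1 + k1 r^2 times it, then the intrinsics apply), "T" (4x4, takes a point from camera to world coordinates). Camera axes: x right, y up, looking along -z (the intrinsics and any distortion apply to the point x, -y, -z); pixel columns grow to the right and rows downward; lengths in m; the calibration is good to about 2 mm. A picture is of the moment at which its call begins. camera_info takes no time and is no camera call.
- env.job_done(): hands the job in; it is judged then, once.
The state is a dict: "t": time; "joints": joint angles; "joint_velocities": joint speeds; "joint_efforts": joint torques, N m; "eef_pos": TCP position; "ee_rot": TCP orientation; "force": force on the tool from outside, world axes, zero at the start; "wrist_torque": the same for the moment, N m; "grip_width": finger opening in m; "grasp_force": force on a finger pad.
Only numpy, scipy, OpenCV 4.12 (cv2) and the standard library are available. Lean on these libraries where they do the work, as an engineer would, in place of code of your own. Each camera call takes 0.05 s, during which the arm holds its last target. There are 200 camera calls.

TASK

Two wooden mills stand on the kitchen counter. Pick up the taller one, keep it upright, and lower it into the empty round well of the wooden caddy until it stands on the well's floor, letting go only once it is down. Leave the shorter mill and the salt pot in the caddy's other well standing where they are.

Things in the scene. Friction and masses are not known exactly. Their poses are not given: they have to be found in the camera images.
- mill_tall: the taller of two turned wooden mills, loose, standing upright: 190 mm tall, about 0.3 kg. Foot round, 52 mm diameter; waist 38 mm; head a plain upright cylinder 44 mm in diameter from 145 mm above the foot to the flat top at 190 mm (the place to grip, from above). Origin: centre of its underside; z up along its axis. Round, so its yaw does not matter.
- mill_short: the shorter wooden mill, a bystander: same wood, shape, foot (52 mm) and head (44 mm diameter) but only 130 mm tall, standing loose elsewhere on the counter. Origin: centre of its underside; z up.
- salt_pot: small round glazed salt pot with wooden lid, a bystander: 62 mm diameter, 85 mm tall, standing loose in the caddy's other well, 110 mm from the empty one; its top is 97 mm above the counter. Origin: centre of its underside; z up.
- empty_well (a point): centre of the floor of the caddy's empty well, 12 mm above the counter. The caddy is a pale wooden block fixed to the counter, 215 x 105 x 45 mm, with two round blind wells 72 mm in diameter and 33 mm deep, 110 mm apart along its length; the top of the block is 33 mm above this point. z up; x along the block's length towards the other well, which holds the salt pot. The block can lie at any yaw.
Mind the look-alikes: they are no part of the job. Of the things that look like the part that bears empty_well, the larger one is meant.

How it is judged:
On the way, in this order (a step that is already met when the one before it is completed fails the run):
1. the taller mill is lifted clear of the counter, upright, in the gripper (height (world z) of mill_tall above 0.05 m and angle between mill_tall's own z axis and vertical below 0.35 rad and contact force between the fingers and mill_tall above 0.5 N), for 0.1 s.
2. still held, its foot is down in the empty well, within 12 mm of the floor (horizontal distance between mill_tall and empty_well below 0.015 m and z of mill_tall in the frame of empty_well below 0.012 m and contact force between the fingers and mill_tall above 0.5 N), for 0.05 s.
At the end, for the whole second after the job is handed in: The taller mill stands at rest on the floor of the empty well: foot centre within 15 mm of the well's centre and within 6 mm of its floor, upright within 10 degrees. The shorter mill and the salt pot stand upright (within 10 degrees) within 30 mm of where they were (horizontal distance between mill_tall and empty_well below 0.015 m and z of mill_tall in the frame of empty_well below 0.006 m and angle between each of mill_tall, mill_short, salt_pot's own z axis and vertical below 0.175 rad and linear speed of mill_tall below 0.02 m/s and distance of each of mill_short, salt_pot from where it was at the start of the episode below 0.03 m); the robot touches nothing.
It fails at once if the taller mill is tipped more than 35 degrees (angle between mill_tall's own z axis and vertical above 0.61 rad).
It fails at once if the shorter mill is lifted, knocked over or moved more than 30 mm (distance of mill_short from where it was at the start of the episode above 0.03 m or angle between mill_short's own z axis and vertical above 0.5 rad).
It fails at once if the salt pot is lifted, knocked over or moved more than 30 mm (distance of salt_pot from where it was at the start of the episode above 0.03 m or angle between salt_pot's own z axis and vertical above 0.5 rad).
It also fails if it takes over 42 s, if anything falls off the work surface, if the arm or the gripper's body presses on something with over 40 N, if the wrist force passes 120 N, or if a joint passes its speed limit or range.

## Working session

There is one attempt and no reset: what is moved stays moved. The work goes in short steps, Python scripts to look and compute and a tool call to move; the robot and the scene stay as the last step left them, time stands still between calls to the robot, and variables do not carry over. Pictures are saved under pics/ and viewed, at most 10 in all, crops included, and the job is handed in when it is done.

Besides the shell and the picture viewer there is one more tool, called after ">>>" by a JSON object that holds its "fn" and its "kwargs". carry_out: Moves the arm, as the interface text tells. Its arguments: {"type":"object","properties":{"plan":{"type":"array","items":{"type":"array","items":{"type":"array","items":{"type":"number"}}}},"grip_force":{"type":"number"}},"required":["plan"]}

```bash
mkdir -p pics; cat > h.py <<'E'
import numpy as np, cv2
from workcell import env
def K(n):
    i=env.camera_info(n); f=192/np.tan(np.radians(i["fov_y"]/2)); return i,f
def rays(n,px):
    i,f=K(n); px=np.asarray(px,float).reshape(-1,2)
    d=(px-[i["cx"],i["cy"]])/f; u=d.copy()
    for _ in range(20): u=d/(1+i["k1"]*(u**2).sum(1,keepdims=True))
    T=np.array(i["T"]); r=np.c_[u[:,0],-u[:,1],-np.ones(len(u))]
    return T[:3,3],r@T[:3,:3].T
def onplane(n,px,z):
    o,r=rays(n,px); return o+r*((z-o[2])/r[:,2])[:,None]
def cloud(n,depth):
    v,u=np.mgrid[:384,:512]; o,r=rays(n,np.c_[u.ravel(),v.ravel()])
    P=o+r*depth.ravel()[:,None]; P[depth.ravel()==0]=np.nan
    return P.reshape(384,512,3)
E
python3 - <<'E'
from h import *
a=[]
for n in("side","top"):
    p,d=env.read_camera(n); np.savez(n+"0.npz",p=p,d=d); cv2.imwrite(f"pics/{n}0.png",p[:,:,::-1]); i=env.camera_info(n); print(n,i["fov_y"],i["k1"],np.round(i["T"],3).tolist(),(d>0).mean())
print(env.state())
E
```

```text
side 46.688344442041675 0.0007007970443432186 [[0.974, 0.18, -0.141, 0.403], [-0.229, 0.751, -0.619, -0.538], [-0.006, 0.635, 0.772, 0.735], [0.0, 0.0, 0.0, 1.0]] 0.9958648681640625
top 49.863076413890255 -0.10357005178593257 [[0.01, 0.985, -0.173, 0.371], [-1.0, 0.015, 0.024, 0.037], [0.026, 0.173, 0.985, 0.974], [0.0, 0.0, 0.0, 1.0]] 0.9959716796875
{'t': 0.1, 'joints': array([-1.25178099e+00,  1.16448142e-01,  1.44218473e+00, -4.44088047e-05,
        1.58400631e+00, -3.78073609e-02]), 'joint_velocities': array([-0.00011105, -0.00054163, -0.00223963,  0.00143083,  0.00012047,
        0.00107029]), 'joint_efforts': array([ 1.12398877e-03, -7.22894955e+01, -6.23865509e+01,  7.81265600e-02,
        2.29270477e-02, -1.20130953e-04]), 'eef_pos': array([ 0.23569446, -0.63232075,  0.21798071]), 'ee_rot': array([[ 9.37011575e-01,  3.49298111e-01, -3.70386764e-04],
       [ 3.49298308e-01, -9.37011063e-01,  9.79791993e-04],
       [-4.81700320e-06, -1.04745191e-03, -9.99999451e-01]]), 'force': array([ 0.5895988 , -0.80341528, -0.34484022]), 'wrist_torque': array([ 0.0165674 , -0.00134701,  0.02235627]), 'grasp_force': 0.0, 'grip_width': 0.09261420987659398}
```

View pics/side0.png

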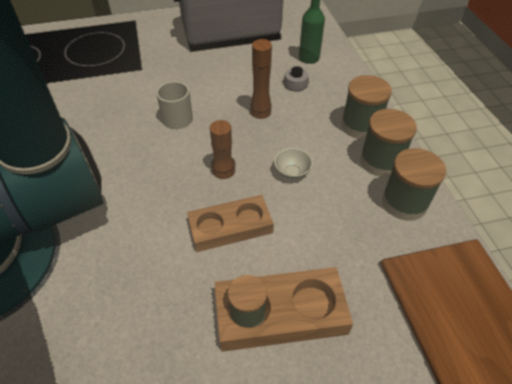

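View pics/top0.png

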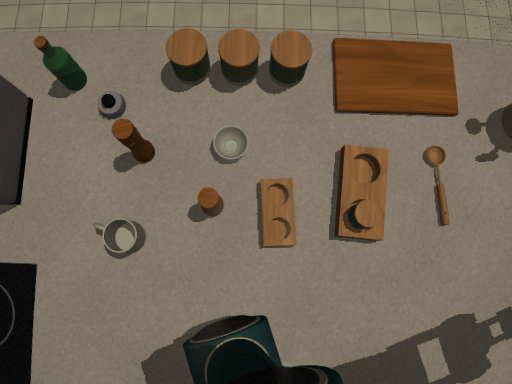

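Side view: tall mill with its head at (262,47) and foot at (261,110), short mill at (222,150), large caddy with salt pot at (248,300) and its empty well at (314,298), and a small look-alike caddy at (230,220). Top view: tall mill head at (124,130), short mill head at (208,196), large caddy empty well at (368,165), pot lid at (369,213), small caddy at (277,213).

Candidates: 
- Mill: tall (124,130), short (208,196), and the bottle at (60,65), which is green glass and so ruled out. I choose the tall one.
- Well: large caddy empty well (368,165), or the small caddy wells (277,190) and (280,228). I choose the large one.

```bash
python3 - <<'E'
from h import *
from scipy.ndimage import label
C={}
for n in("side","top"):
    z=np.load(n+"0.npz"); C[n]=cloud(n,z["d"]); P=C[n]
    def rep(nm,m,edge=False):
        Q=P[m]; print(n,nm,m.sum(),"med",np.round(np.median(Q,0),4),"min",np.round(Q.min(0),3),"max",np.round(Q.max(0),3)); return Q
    X,Y,Z=P[...,0],P[...,1],P[...,2]
    box={"top":((100,170),(100,160)),"side":((35,125),(245,280))}[n]
    def win(r0,r1,c0,c1):
        m=np.zeros(Z.shape,bool); m[r0:r1,c0:c1]=1; return m
    if n=="top": T=win(112,170,105,162);S=win(180,222,190,228);B=win(140,245,330,395);L=win(190,240,340,390)
    else: T=win(35,125,243,280);S=win(115,182,205,240);B=win(262,355,205,358);L=win(270,330,222,275)
    Q=rep("talltop",T&(Z>.183)&(Z<.2)); print(cv2.minEnclosingCircle(Q[:,:2].astype(np.float32)))
    Q=rep("shorttop",S&(Z>.123)&(Z<.14)); print(cv2.minEnclosingCircle(Q[:,:2].astype(np.float32)))
    Q=rep("lid",L&(Z>.088)&(Z<.105)); print(cv2.minEnclosingCircle(Q[:,:2].astype(np.float32)))
    Q=rep("blocktop",B&(Z>.039)&(Z<.051)); print(cv2.minAreaRect(Q[:,:2].astype(np.float32)))
    Q=rep("wellfloor",B&(Z>.006)&(Z<.018))
    Q=rep("around tall",(Z>.04)&(np.hypot(X-np.nanmedian(P[T&(Z>.183)][:,0]),Y-np.nanmedian(P[T&(Z>.183)][:,1]))<.13)&~T) if 1 else 0
z=np.load("top0.npz")["p"]; s=np.load("side0.npz")["p"]
a=cv2.resize(z[100:170,90:190],(400,280),interpolation=cv2.INTER_CUBIC);b=cv2.resize(s[30:130,200:343],(400,280),interpolation=cv2.INTER_CUBIC)
c=cv2.resize(z[135:250,300:464],(400,280),interpolation=cv2.INTER_CUBIC);d=cv2.resize(s[255:355,205:348],(400,280),interpolation=cv2.INTER_CUBIC)
cv2.imwrite("pics/crop.png",np.vstack([np.hstack([a,b]),np.hstack([c,d])])[:,:,::-1])
E
```

```text
side talltop 240 med [0.6194 0.2818 0.1914] min [0.599 0.264 0.183] max [0.642 0.308 0.195]
((0.6198247075080872, 0.2863498330116272), 0.023008009418845177)
side shorttop 308 med [0.493  0.113  0.1309] min [0.472 0.094 0.123] max [0.514 0.139 0.135]
((0.49147242307662964, 0.1164725199341774), 0.023379933089017868)
side lid 1171 med [ 0.4677 -0.2299  0.0977] min [ 0.438 -0.258  0.088] max [ 0.499 -0.197  0.101]
((0.4683490991592407, -0.2277204841375351), 0.031107423827052116)
side blocktop 4935 med [ 0.5281 -0.2495  0.0457] min [ 0.413 -0.296  0.039] max [ 0.636 -0.17   0.051]
((0.5251568555831909, -0.23284094035625458), (0.10801638662815094, 0.21569475531578064), 84.2718505859375)
side wellfloor 1419 med [ 0.5767 -0.2384  0.0129] min [ 0.413 -0.296  0.006] max [ 0.626 -0.202  0.018]
  return _methods._mean(a, axis=axis, dtype=dtype,
  ret = um.true_divide(
Traceback (most recent call last):
ValueError: zero-size array to reduction operation minimum which has no identity
```

```bash
python3 - <<'E'
from h import *
z=np.load("top0.npz"); P=cloud("top",z["d"]); Z=P[...,2]
def win(r0,r1,c0,c1):
    m=np.zeros(Z.shape,bool); m[r0:r1,c0:c1]=1; return m
for nm,w,lo,hi in(("tall",win(110,170,105,162),.18,.2),("short",win(180,222,190,228),.12,.14),("lid",win(190,245,335,395),.086,.108)):
    Q=P[w&(Z>lo)&(Z<hi)]; print(nm,len(Q),np.median(Q,0) if len(Q) else 0,cv2.minEnclosingCircle(Q[:,:2].astype(np.float32)) if len(Q) else 0)
B=win(135,250,325,400); Q=P[B&(Z>.038)&(Z<.052)]; print("block",len(Q),cv2.minAreaRect(Q[:,:2].astype(np.float32)))
# rim of empty well: hole in the block-top mask around (368,165)
m=(B&(Z>.035)).astype(np.uint8); n,l,st,ce=cv2.connectedComponentsWithStats(1-m); 
for k in range(1,n):
    if 200<st[k,4]<3000: print("hole",st[k],onplane("top",ce[k],.045))
sd=np.load("side0.npz"); S=cloud("side",sd["d"]); near=(S[...,2]>.03)&(np.hypot(S[...,0]-.62,S[...,1]-.286)<.17)&(np.hypot(S[...,0]-.62,S[...,1]-.286)>.035)
n,l,st,ce=cv2.connectedComponentsWithStats(near.astype(np.uint8))
for k in range(1,n):
    if st[k,4]>30: print("near",ce[k],np.median(S[l==k],0),S[l==k].min(0),S[l==k].max(0))
z=z["p"]; s=sd["p"]; R=lambda a:cv2.resize(a,(400,280),interpolation=cv2.INTER_CUBIC)
cv2.imwrite("pics/crop.png",np.vstack([np.hstack([R(z[100:170,90:190]),R(s[30:130,200:343])]),np.hstack([R(z[135:250,300:464]),R(s[255:355,205:348])])])[:,:,::-1])
E
```

```text
tall 390 [0.61687759 0.28629744 0.18974401] ((0.6185428500175476, 0.2874924838542938), 0.022584881633520126)
short 338 [0.49169318 0.11772533 0.12956496] ((0.4916835427284241, 0.11888369917869568), 0.021980881690979004)
lid 615 [ 0.4665384  -0.2253436   0.09621675] ((0.4666398763656616, -0.22646558284759521), 0.03097819909453392)
block 2634 ((0.5237021446228027, -0.23238667845726013), (0.1067139282822609, 0.2172507345676422), 84.20817565917969)
hole [350 154  29  29 649] [[ 0.57736501 -0.23546109  0.045     ]]
near [296.27238806  74.24626866] [0.73468596 0.36513337 0.0336883 ] [0.7091524  0.34241334 0.030011  ] [0.76593678 0.40111069 0.05044906]
```

View pics/crop.png

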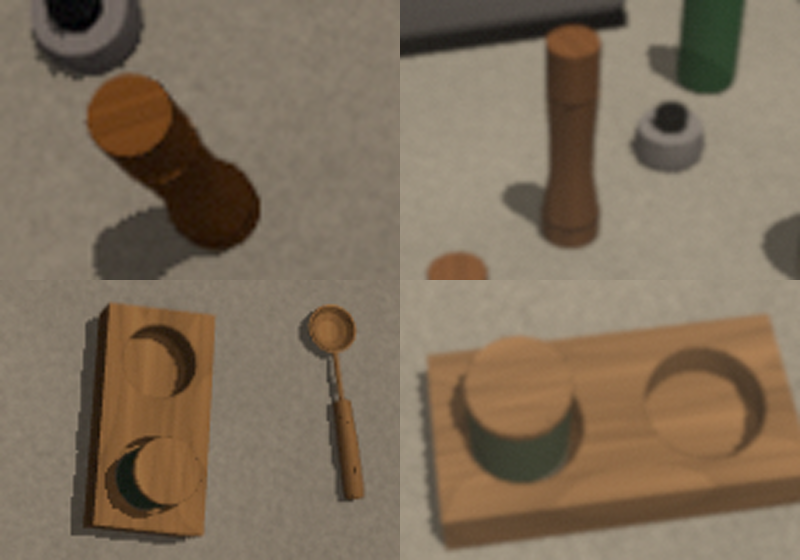

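The crop confirms it: the tall mill stands at (0.619, 0.287) with its top at 0.190, and the empty well is at about (0.579, -0.237). Both agree across the two views and with the sizes given. I'm moving now.

>>> {"fn": "carry_out", "kwargs": {"plan": [[[0,0,0,30,-32,-20,-1],[0,0,0,60,-64,-40,-1],[0,0,0,90,-96,-60,-1],[0,0,0,120,-128,-80,-1],[0,0,0,150,-160,-100,-1]]]}}

```text
t: 0.6
eef_pos: [0.3206, -0.4284, 0.3191]
ee_rot: [[0.937, 0.349, -0.0], [0.349, -0.937, 0.0], [-0.0, -0.0, -1.0]]
force: [1.1, -0.1, 0.3]
grip_width: 0.0929
grasp_force: 0.0
```

>>> {"fn": "carry_out", "kwargs": {"plan": [[[0,0,0,34,-36,0,-1],[0,0,0,68,-72,0,-1],[0,0,0,102,-108,0,-1],[0,0,0,136,-144,0,-1],[0,0,0,170,-180,0,-1]]]}}

```text
t: 1.1
eef_pos: [0.417, -0.2002, 0.3186]
ee_rot: [[0.937, 0.349, 0.0], [0.349, -0.937, -0.0], [0.0, 0.0, -1.0]]
force: [-0.0, 0.4, 0.1]
grip_width: 0.0933
grasp_force: 0.0
```

>>> {"fn": "carry_out", "kwargs": {"plan": [[[0,0,0,34,-36,0,-1],[0,0,0,68,-72,0,-1],[0,0,0,102,-108,0,-1],[0,0,0,136,-144,0,-1],[0,0,0,170,-180,0,-1]]]}}

```text
t: 1.6
eef_pos: [0.5135, 0.0281, 0.3186]
ee_rot: [[0.937, 0.349, 0.0], [0.349, -0.937, -0.0], [0.0, 0.0, -1.0]]
force: [1.4, -1.2, -0.6]
grip_width: 0.0931
grasp_force: 0.0
```

>>> {"fn": "carry_out", "kwargs": {"plan": [[[0,0,0,34,-36,0,-1],[0,0,0,68,-72,0,-1],[0,0,0,102,-108,0,-1],[0,0,0,136,-144,0,-1],[0,0,0,170,-180,0,-1]]]}}

```text
t: 2.1
eef_pos: [0.61, 0.2561, 0.3182]
ee_rot: [[0.937, 0.35, -0.0], [0.35, -0.937, -0.0], [-0.0, 0.0, -1.0]]
force: [1.7, -0.8, 0.4]
grip_width: 0.0933
grasp_force: 0.0
```

```bash
python3 - <<'E'
from h import *
s=env.state(); R=s["ee_rot"]; print(s["t"],s["eef_pos"],np.round(R,3).tolist(),s["joints"])
print(1000*R.T@(np.array([.619,.287,.150])-s["eef_pos"]))
E
```

```text
2.1 [0.61003284 0.25609011 0.31824617] [[0.937, 0.35, -0.0], [0.35, -0.937, -0.0], [-0.0, 0.0, -1.0]] [ 3.58932591e-01  7.86194269e-02  1.32216745e+00 -6.45445934e-05
  1.74119819e+00  1.57264189e+00]
[ 19.2716658  -25.8366556  168.23695851]
```

>>> {"fn": "carry_out", "kwargs": {"plan": [[[0,0,0,19,-26,20,-1],[0,0,0,19,-26,60,-1],[0,0,0,19,-26,90,-1],[0,0,0,19,-26,105,-1],[0,0,0,19,-26,105,-1]]]}}

```text
t: 2.6
eef_pos: [0.6178, 0.2846, 0.2115]
ee_rot: [[0.937, 0.349, -0.003], [0.349, -0.937, -0.001], [-0.003, 0.0, -1.0]]
force: [-0.4, 0.6, 0.7]
grip_width: 0.0931
grasp_force: 0.0
```

```bash
python3 - <<'E'
from h import *
a=[]
for n in("side","top"):
    p,d=env.read_camera(n); P=cloud(n,d); a.append(cv2.resize(p[20:130,200:340] if n=="side" else p[80:190,80:220],(400,314)))
    if n=="side": 
        m=np.zeros((384,512),bool); m[60:125,245:280]=1; Q=P[m&(P[...,2]>.15)]
cv2.imwrite("pics/pre.png",np.hstack(a)[:,:,::-1]); print(env.state()["eef_pos"])
E
```

```text
[0.61875786 0.28485828 0.21520679]
```

View pics/pre.png

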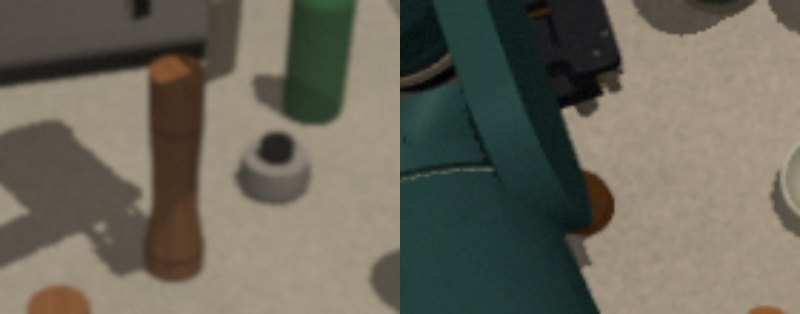

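```bash
python3 - <<'E'
from h import *
p,d=env.read_camera("side"); P=cloud("side",d); q=cv2.resize(p[:160,150:360],(788,600)); cv2.imwrite("pics/pre2.png",q[:,:,::-1])
i,f=K("side"); T=np.linalg.inv(i["T"])
for w in([.619,.287,.19],[.619,.285,.215],[.619+.35*.055,.285-.937*.055,.215],[.619-.35*.055,.285+.937*.055,.215]):
    c=T[:3,:3]@w+T[:3,3]; print(w,i["cx"]-f*c[0]/c[2],i["cy"]+f*c[1]/c[2])
E
```

```text
[0.619, 0.287, 0.19] 260.9243010060267 45.01002496534275
[0.619, 0.285, 0.215] 261.3237731580488 35.06554460435498
[0.63825, 0.23346499999999998, 0.215] 276.5860016951102 47.30155020263916
[0.59975, 0.336535, 0.215] 246.97973320017138 23.565667453361016
```

View pics/pre2.png

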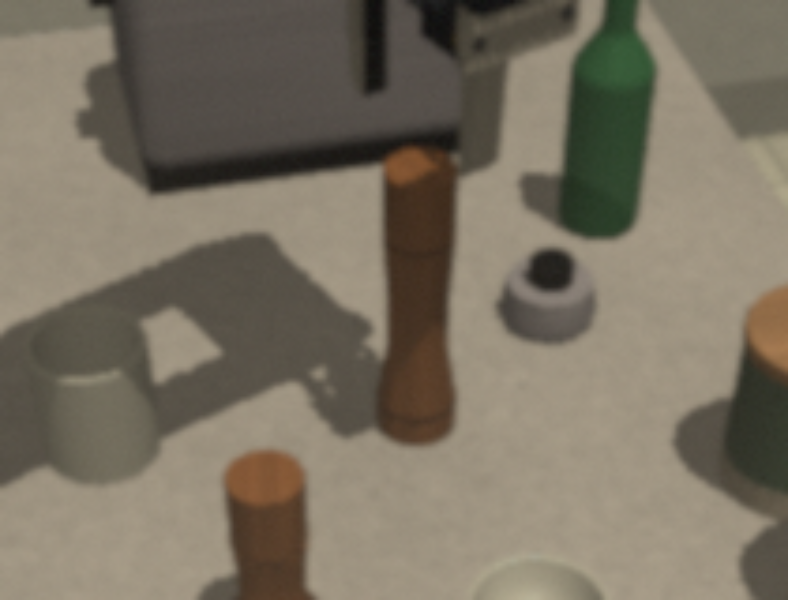

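The fingertips are at side pixels (249,25) and (277,46), which is where I predicted them. They straddle the mill head at (261,45).

>>> {"fn": "carry_out", "kwargs": {"plan": [[[0,0,0,0,-2,25,-1],[0,0,0,0,-2,45,-1],[0,0,0,0,-2,60,-1],[0,0,0,0,-2,63,-1],[0,0,0,0,-2,63,-1]]]}}

```text
t: 3.25
eef_pos: [0.618, 0.2868, 0.1514]
ee_rot: [[0.937, 0.349, 0.001], [0.349, -0.937, 0.0], [0.001, -0.0, -1.0]]
force: [-0.8, -0.3, 0.7]
grip_width: 0.0932
grasp_force: 0.0
```

>>> {"fn": "carry_out", "kwargs": {"plan": [[[0,0,0,0,0,0,1],[0,0,0,0,0,0,1],[0,0,0,0,0,0,1],[0,0,0,0,0,0,1],[0,0,0,0,0,0,1]]], "grip_force": 25}}

```text
t: 3.75
eef_pos: [0.6177, 0.2868, 0.1508]
ee_rot: [[0.937, 0.349, 0.0], [0.349, -0.937, 0.0], [0.0, -0.0, -1.0]]
force: [-0.0, 0.5, 0.3]
grip_width: 0.0578
grasp_force: 0.0
```

>>> {"fn": "carry_out", "kwargs": {"plan": [[[0,0,0,0,0,0,1],[0,0,0,0,0,0,1],[0,0,0,0,0,0,1],[0,0,0,0,0,0,1],[0,0,0,0,0,0,1]]]}}

```text
t: 4.25
eef_pos: [0.6177, 0.2867, 0.1506]
ee_rot: [[0.937, 0.349, 0.0], [0.349, -0.937, -0.0], [-0.0, 0.0, -1.0]]
force: [0.5, -1.0, 0.3]
grip_width: 0.0433
grasp_force: 25.0
```

>>> {"fn": "carry_out", "kwargs": {"plan": [[[0,0,0,0,0,-10,1],[0,0,0,0,0,-30,1],[0,0,0,0,0,-50,1],[0,0,0,0,0,-70,1],[0,0,0,0,0,-80,1]]], "grip_force": 30}}

```text
t: 4.75
eef_pos: [0.618, 0.287, 0.2331]
ee_rot: [[0.937, 0.349, 0.002], [0.349, -0.937, 0.001], [0.002, -0.0, -1.0]]
force: [0.8, 0.6, -1.9]
grip_width: 0.0435
grasp_force: 30.0
```

>>> {"fn": "carry_out", "kwargs": {"plan": [[[0,0,0,0,0,-15,1],[0,0,0,0,0,-35,1],[0,0,0,0,0,-55,1],[0,0,0,0,0,-72,1],[0,0,0,0,0,-80,1]]]}}

```text
t: 5.25
eef_pos: [0.6179, 0.2869, 0.3125]
ee_rot: [[0.937, 0.349, 0.001], [0.349, -0.937, 0.001], [0.001, -0.0, -1.0]]
force: [-0.2, -0.5, -2.8]
grip_width: 0.0437
grasp_force: 30.0
```

```bash
python3 - <<'E'
from h import *
s=env.state(); R=s["ee_rot"]; print(s["t"],s["eef_pos"],s["force"],s["grip_width"],s["grasp_force"])
print(1000*R.T@(np.array([.579,-.237,.310])-s["eef_pos"]))
E
```

```text
5.25 [0.61790255 0.2868874  0.31250485] [-0.23390909 -0.53595724 -2.78597423] 0.043735709914321144 29.997322261333466
[-219.43846312  477.30477775    2.14397978]
```

>>> {"fn": "carry_out", "kwargs": {"plan": [[[0,0,0,-7,15,0,1],[0,0,0,-20,44,0,1],[0,0,0,-35,76,0,1],[0,0,0,-50,109,0,1],[0,0,0,-65,141,0,1]]]}}

```text
t: 5.75
eef_pos: [0.6054, 0.1299, 0.3096]
ee_rot: [[0.937, 0.349, -0.001], [0.349, -0.937, -0.0], [-0.001, -0.0, -1.0]]
force: [0.4, -0.5, -2.6]
grip_width: 0.0436
grasp_force: 30.0
```

>>> {"fn": "carry_out", "kwargs": {"plan": [[[0,0,0,-15,33,0,1],[0,0,0,-30,66,0,1],[0,0,0,-45,99,0,1],[0,0,0,-60,131,0,1],[0,0,0,-75,163,0,1]]]}}

```text
t: 6.25
eef_pos: [0.5918, -0.049, 0.3097]
ee_rot: [[0.937, 0.349, -0.001], [0.349, -0.937, 0.0], [-0.001, -0.0, -1.0]]
force: [-0.1, -0.1, -2.3]
grip_width: 0.0437
grasp_force: 30.0
```

>>> {"fn": "carry_out", "kwargs": {"plan": [[[0,0,0,-15,33,0,1],[0,0,0,-30,66,0,1],[0,0,0,-45,99,0,1],[0,0,0,-60,131,0,1],[0,0,0,-70,155,0,1]]]}}

```text
t: 6.75
eef_pos: [0.5801, -0.2191, 0.3096]
ee_rot: [[0.937, 0.348, -0.001], [0.348, -0.937, 0.0], [-0.001, -0.001, -1.0]]
force: [0.5, 0.4, -3.4]
grip_width: 0.044
grasp_force: 30.0
```

>>> {"fn": "carry_out", "kwargs": {"plan": [[[0,0,0,-5,10,0,1],[0,0,0,-9,18,0,1],[0,0,0,-9,18,0,1],[0,0,0,-9,18,0,1]]]}}

```text
t: 7.15
eef_pos: [0.5791, -0.2359, 0.3106]
ee_rot: [[0.937, 0.35, -0.0], [0.35, -0.937, 0.0], [0.0, -0.0, -1.0]]
force: [-0.0, 0.0, -2.6]
grip_width: 0.0436
grasp_force: 30.0
```

```bash
python3 - <<'E'
from h import *
s=env.state(); R=s["ee_rot"]; print(s["t"],s["eef_pos"],s["joints"],s["grip_width"],s["grasp_force"])
p,d=env.read_camera("side"); P=cloud("side",d); cv2.imwrite("pics/over.png",cv2.resize(p[60:384,130:470],(630,600))[:,:,::-1])
print(1000*R.T@(np.array([.579,-.237,.163])-s["eef_pos"]))
pt,_=env.read_camera("top"); cv2.imwrite("pics/overt.png",pt[:,:,::-1])
# mill slices: circle centre per height from visible front points
Q=P.reshape(-1,3); hsv=cv2.cvtColor(p,cv2.COLOR_RGB2HSV).reshape(-1,3)
m=(np.hypot(Q[:,0]-s["eef_pos"][0],Q[:,1]-s["eef_pos"][1])<.05)
for lo in np.arange(.11,.31,.02):
    q=Q[m&(Q[:,2]>lo)&(Q[:,2]<lo+.02)]
    if len(q)>20: print(round(lo+.01,2),len(q),np.round(q[:,:2].min(0),3),np.round(q[:,:2].max(0),3))
print("min z",Q[m&(Q[:,2]>.1)][:,2].min())
E
```

```text
7.15 [ 0.579136   -0.23593139  0.3105607 ] [-4.27774925e-01 -1.17038716e-03  1.41651877e+00  2.71560611e-04
  1.72643931e+00  7.85753527e-01] 0.04363842513502679 29.99734193086624
[ -0.50878651   1.00189956 147.56035111]
0.16 110 [ 0.555 -0.261] [ 0.601 -0.227]
0.18 304 [ 0.555 -0.262] [ 0.604 -0.216]
0.2 354 [ 0.556 -0.26 ] [ 0.603 -0.221]
0.22 315 [ 0.56  -0.257] [ 0.6   -0.223]
0.24 235 [ 0.562 -0.255] [ 0.597 -0.23 ]
0.26 249 [ 0.561 -0.255] [ 0.596 -0.229]
0.28 265 [ 0.56  -0.257] [ 0.597 -0.229]
0.3 278 [ 0.559 -0.258] [ 0.592 -0.223]
min z 0.15946614519860636
```

View pics/over.png

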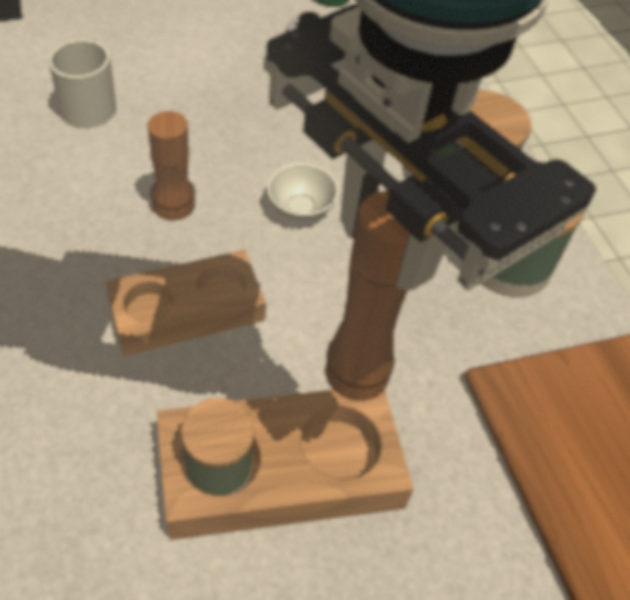

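The mill hangs upright at (0.579, -0.236) with its foot at 0.16, in line with the well. Its foot is at crop pixel (360,375) and the well at (340,443). The pot at (218,445) is clear. I'm lowering it.

>>> {"fn": "carry_out", "kwargs": {"plan": [[[0,0,0,0,1,15,1],[0,0,0,0,1,35,1],[0,0,0,0,1,60,1],[0,0,0,0,1,85,1],[0,0,0,0,1,100,1]]]}}

```text
t: 7.75
eef_pos: [0.5788, -0.2368, 0.2075]
ee_rot: [[0.937, 0.35, -0.002], [0.35, -0.937, 0.001], [-0.002, -0.002, -1.0]]
force: [-0.3, 0.1, -2.9]
grip_width: 0.044
grasp_force: 30.0
```

>>> {"fn": "carry_out", "kwargs": {"plan": [[[0,0,0,0,0,8,1],[0,0,0,0,0,18,1],[0,0,0,0,0,28,1],[0,0,0,0,0,36,1],[0,0,0,0,0,40,1]]]}}

```text
t: 8.25
eef_pos: [0.5794, -0.2375, 0.1699]
ee_rot: [[0.937, 0.349, -0.0], [0.349, -0.937, 0.0], [-0.0, -0.0, -1.0]]
force: [0.3, -0.2, -3.4]
grip_width: 0.0435
grasp_force: 30.0
```

>>> {"fn": "carry_out", "kwargs": {"plan": [[[0,0,0,0,0,1,1],[0,0,0,0,0,2,1],[0,0,0,0,0,3,1],[0,0,0,0,0,4,1],[0,0,0,0,0,5,1]]]}}

```text
t: 8.75
eef_pos: [0.5795, -0.2376, 0.1658]
ee_rot: [[0.937, 0.349, 0.0], [0.349, -0.937, -0.0], [0.0, 0.0, -1.0]]
force: [0.2, 0.0, -2.6]
grip_width: 0.0436
grasp_force: 30.0
```

>>> {"fn": "carry_out", "kwargs": {"plan": [[[0,0,0,0,0,1,1],[0,0,0,0,0,2,1],[0,0,0,0,0,2.5,1],[0,0,0,0,0,2.5,1]]]}}

```text
t: 9.15
eef_pos: [0.5794, -0.2375, 0.1631]
ee_rot: [[0.937, 0.349, -0.0], [0.349, -0.937, 0.0], [-0.0, -0.0, -1.0]]
force: [0.1, 0.3, -3.0]
grip_width: 0.0438
grasp_force: 30.0
```

>>> {"fn": "carry_out", "kwargs": {"plan": [[[0,0,0,0,0,0.5,1],[0,0,0,0,0,1,1],[0,0,0,0,0,1,1]]]}}

```text
t: 9.45
eef_pos: [0.5796, -0.2376, 0.1626]
ee_rot: [[0.937, 0.349, 0.001], [0.349, -0.937, -0.0], [0.0, 0.0, -1.0]]
force: [-0.0, 0.7, 1.8]
grip_width: 0.0434
grasp_force: 30.0
```

The force reversed at TCP z 0.1626, which is the height expected for the floor, so the mill is down. I'm releasing it.

>>> {"fn": "carry_out", "kwargs": {"plan": [[[0,0,0,0,0,0,-1],[0,0,0,0,0,0,-1],[0,0,0,0,0,0,-1],[0,0,0,0,0,0,-1],[0,0,0,0,0,0,-1]]]}}

```text
t: 9.95
eef_pos: [0.5794, -0.2376, 0.1621]
ee_rot: [[0.937, 0.349, -0.0], [0.349, -0.937, 0.0], [-0.0, -0.0, -1.0]]
force: [-0.1, -0.3, 0.3]
grip_width: 0.079
grasp_force: 0.0
```

>>> {"fn": "carry_out", "kwargs": {"plan": [[[0,0,0,0,0,0,-1],[0,0,0,0,0,0,-1],[0,0,0,0,0,0,-1],[0,0,0,0,0,0,-1],[0,0,0,0,0,0,-1]]]}}

```text
t: 10.45
eef_pos: [0.5795, -0.2376, 0.1622]
ee_rot: [[0.937, 0.349, -0.0], [0.349, -0.937, -0.0], [-0.0, -0.0, -1.0]]
force: [0.3, 0.1, -0.2]
grip_width: 0.0931
grasp_force: 0.0
```

>>> {"fn": "carry_out", "kwargs": {"plan": [[[0,0,0,0,0,-15,-1],[0,0,0,0,0,-40,-1],[0,0,0,0,0,-70,-1],[0,0,0,0,0,-105,-1],[0,0,0,0,0,-140,-1]]]}}

```text
t: 10.95
eef_pos: [0.5792, -0.2375, 0.3048]
ee_rot: [[0.937, 0.349, 0.001], [0.349, -0.937, -0.0], [0.001, 0.001, -1.0]]
force: [0.3, -0.8, 0.2]
grip_width: 0.0929
grasp_force: 0.0
```

>>> {"fn": "carry_out", "kwargs": {"plan": [[[0,0,0,0,0,-20,-1],[0,0,0,0,0,-20,-1],[0,0,0,0,0,-20,-1]]]}}

```text
t: 11.25
eef_pos: [0.5795, -0.2375, 0.3225]
ee_rot: [[0.937, 0.349, 0.001], [0.349, -0.937, -0.0], [0.0, 0.0, -1.0]]
force: [-0.4, -0.3, -1.5]
grip_width: 0.093
grasp_force: 0.0
```

```bash
python3 - <<'E'
from h import *
p,d=env.read_camera("side"); P=cloud("side",d); cv2.imwrite("pics/end.png",cv2.resize(p[60:384,130:470],(630,600))[:,:,::-1])
Q=P.reshape(-1,3); m=np.hypot(Q[:,0]-.579,Q[:,1]+.237)<.045
for lo in (.05,.08,.11,.14,.17,.195):
    q=Q[m&(Q[:,2]>lo)&(Q[:,2]<lo+.02)]
    if len(q)>9: print(lo,len(q),np.round(q.min(0),3),np.round(q.max(0),3))
s=env.state(); print(s["t"],s["eef_pos"],s["joint_velocities"].max())
E
```

```text
0.05 224 [ 0.558 -0.26   0.05 ] [ 0.604 -0.224  0.07 ]
0.08 135 [ 0.562 -0.256  0.08 ] [ 0.596 -0.232  0.1  ]
0.11 137 [ 0.562 -0.257  0.11 ] [ 0.597 -0.231  0.13 ]
0.14 170 [ 0.56  -0.259  0.14 ] [ 0.598 -0.228  0.16 ]
0.17 222 [ 0.559 -0.259  0.17 ] [ 0.599 -0.227  0.19 ]
0.195 718 [ 0.559 -0.259  0.195] [ 0.603 -0.216  0.205]
11.3 [ 0.57926791 -0.23751198  0.32149378] 0.014501300119354178
```

View pics/end.png

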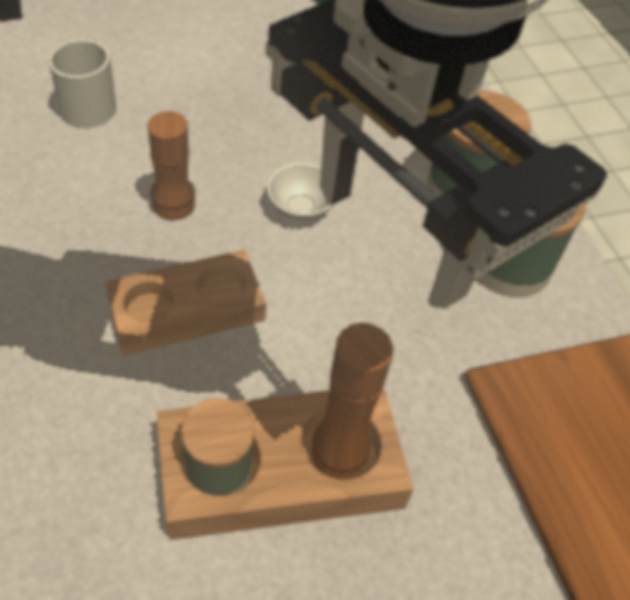

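The mill stands upright in the empty well with its foot at crop pixel (343,460) and its top at about 0.202. The short mill and the pot haven't moved, and the gripper is clear.

```bash
python3 -c "
from workcell import env
print(env.job_done())"
```

```text
the job is handed in; nothing more can be done
None
```

The tall mill stands upright on the floor of the large caddy's empty well and has been released; the short mill and salt pot look unmoved, and I handed the job in at about 11 s, with no verdict returned.

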